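# Lay out the seasonings on the serving board

### The job

Lay out the seasonings on the serving board's cork pads, seen from your side: stand the wooden grinder on the pad between the two tins, the green-lidded jar on the pad directly in front of the grinder, and the brown-lidded jar on the pad directly in front of the tall tomato tin, each upright and centred on its pad, and set the blue and white carton upright on the middle of the flat tin's top. Leave both tins, the tomato and the egg timer where they are.

Things in the scene. Friction and masses are not known exactly. Their poses are not given: they have to be found in the camera images.
- board: Flat serving board of pale wood, fixed to the counter, 180 (x) x 300 (y) x 14 mm. Origin at the centre of its underside; x points away from the robot (to the back), y to the left, z up. Six cork pads, 55 mm across, flush in its top, in two rows of three: back row at x = +47.5 mm, front row at x = -47.5 mm; columns at y = +105, 0 and -105 mm.
- tomato_tin: Tall food tin with a white, red and brown printed side and a metal top, 75 mm across, 110 mm high, loose, 0.48 kg. Stands on one outer pad of the board's back row, left or right. Origin at the centre of its underside, z up. Stays where it is.
- flat_tin: Low flat silvery tin with a red, white and blue side, 86 mm across, 40 mm high, flat top, loose, 0.23 kg. Stands on the other outer pad of the back row. Origin at the centre of its underside, z up. Stays where it is. (Beware the sink's tall tap, fixed, far to the left, close to the gripper's start: rise to 0.42 m before swinging across.)
- grinder: Plain round brown wooden grinder, 49 mm across, 130 mm high, loose, about 0.2 kg, starts upright on the counter. Origin at the centre of its underside, z along its axis, up.
- green_jar: Round glass herb jar with a green lid that has a cream mark on its top, 41 mm across, 97 mm high, loose, about 0.1 kg, starts upright on the counter. Origin at the centre of its underside, z up.
- brown_jar: Round glass herb jar with a dark brown lid that has a small green mark on its top, 44 mm across, 101 mm high, loose, about 0.1 kg, starts upright on the counter. Origin at the centre of its underside, z up.
- carton: Small blue and white carton, 37 (its x) x 51 (its y) x 46 mm (z, up), loose, about 0.05 kg, starts upright on the counter. Origin at the centre of its underside.
- tomato: Red tomato with a green stalk, 62 mm across, 61 mm high, loose, a bystander on the counter. Origin at its underside. Stays where it is.  (A wall cupboard hangs over the far right corner, from 0.46 m up.)
- timer: Pale grey egg-shaped kitchen timer, 53 mm across, 72 mm high, loose, a bystander on the counter. Origin at the centre of its underside. Stays where it is.
Things that resemble listed ones, but are neither listed nor needed, are in the scene too. Leave any pink look-alike of the grinder alone.

How it is judged:
At the end, for the whole second after the job is handed in: Grinder on the middle back pad, green jar on the middle front pad, brown jar on the front pad of the tomato tin's column, each within 15 mm along each board axis; carton within 15 mm of the flat tin's middle; all upright within 0.08 rad, seated within 5 mm, released and at rest (x of grinder in the frame of board between 0.0325 and 0.0625 m and y of grinder in the frame of board between -0.015 and 0.015 m and angle between each of grinder, green_jar, brown_jar, carton's own z axis and vertical below 0.08 rad and z of grinder in the frame of board between 0.009 and 0.019 m and linear speed of each of grinder, green_jar, brown_jar, carton below 0.02 m/s and angular speed of each of grinder, green_jar, brown_jar, carton below 0.2 rad/s and contact force between each of grinder, green_jar, brown_jar, carton and the fingers below 0.2 N and x of green_jar in the frame of board between -0.0625 and -0.0325 m and y of green_jar in the frame of board between -0.015 and 0.015 m and z of green_jar in the frame of board between 0.009 and 0.019 m and ((y of tomato_tin in the frame of board above 0 m and x of brown_jar in the frame of board between -0.0625 and -0.0325 m and y of brown_jar in the frame of board between 0.09 and 0.12 m) or (y of tomato_tin in the frame of board below 0 m and x of brown_jar in the frame of board between -0.0625 and -0.0325 m and y of brown_jar in the frame of board between -0.12 and -0.09 m)) and z of brown_jar in the frame of board between 0.009 and 0.019 m and horizontal distance between carton and flat_tin below 0.015 m and z of carton in the frame of board between 0.049 and 0.059 m); the robot touches nothing.
It fails at once if the tomato tin is pushed more than 15 mm from where it stood, or tipped (distance of tomato_tin from where it was at the start of the episode above 0.015 m or angle between tomato_tin's own z axis and vertical above 0.3 rad).
It fails at once if the flat tin is pushed more than 15 mm from where it stood, or tipped (distance of flat_tin from where it was at the start of the episode above 0.015 m or angle between flat_tin's own z axis and vertical above 0.3 rad).
It fails at once if the tomato is pushed more than 15 mm from where it stood, or tipped (distance of tomato from where it was at the start of the episode above 0.015 m or angle between tomato's own z axis and vertical above 0.3 rad).
It fails at once if the egg timer is pushed more than 15 mm from where it stood, or tipped (distance of timer from where it was at the start of the episode above 0.015 m or angle between timer's own z axis and vertical above 0.3 rad).
It also fails if it takes over 106 s, if anything falls off the work surface, if the arm or the gripper's body presses on something with over 40 N, if the wrist force passes 120 N, or if a joint passes its speed limit or range.

### The arm

A 6-joint arm with a two-finger parallel gripper is mounted at the origin on a cart in front of the work surface, level with it; the furniture and walls round the work are solid. World frame = base frame: x ahead of the robot, y to its left, z up, the work surface at z = 0. Lengths are in m, angles in rad, forces in N, time in s.
With the tool pointing down it reaches from about 0.25 to 0.85 m from the base axis. Payload 12.5 kg.
Tool frame: the origin (TCP) lies where the fingers leave the gripper's body, on its centre line; the fingertips stand 84 mm ahead of it and the grasp point (between the pads) lies 65 mm ahead of it (bot.tip_extent is the distance from the TCP to the fingertips, in m); z points along the fingers, y is the line along which they close (so a half turn about z gives the same grasp; the last joint's range is limited). The gripper opens to 93 mm and grips with 3 to 60 N. Pads are 15 mm wide; open, the fingers measure 128 mm over their backs; the gripper's body (75 mm by 188 mm) begins 65 mm behind the grasp point.
Start: joints at [1.102, 0.351, 1.652, -0, 1.139, -0.085], TCP at [0.206, 0.51, 0.303] pointing down, gripper open.
Joint ranges: [-2.75, 2.75], [-0.79, 2.1], [0.01, 2.65], [-1.57, 4.71], [0.07, 3.14], [-2.87, 2.87]. Speed limits (rad/s): [2.22, 2.22, 2.79, 3.14, 3.14, 3.14].

### API

Orientations are given as a unit quaternion [x, y, z, w].
In Python, from station import bot, vision gives the robot as it stands.
- The arm moves only by the shell command python3 -m handwheel 'ROWS' [OPENING] [FORCE]. ROWS is JSON, a list of rows, each an object with "delta_pos": the shift along the tool's x, y, z in m, a list of three; "twist": the turn about the tool's z in rad. In form: [{"delta_pos": [dx, dy, dz], "twist": twist}, ...]. A call has 1 to 10 rows; each row shifts and turns the commanded pose from where the row before left it, along the tool's axes as they then stand; what a row does not reach is not made up. A row lasts 1/8 s, in which the tool goes at most 62.5 mm and 10.7 degrees, less where a joint would pass 70% of its speed; a pose out of reach is approached as far as the arm can. A call is refused whole if a number of a shift passes 0.0625 or a number of a turn 0.188, either way. A call with a gripper value outside its range is refused whole. OPENING is the finger opening in m, from 0 to 0.093, set as the call begins (- or left out, the last holds). The fingers move at their own pace and stop on an object; FORCE is the grip in N (left out, the last holds). Time passes only in rows, so rows that do not move let the fingers close. It gives the time, the measured TCP pose, the force, the opening and the grip force at its end, in the units of the state.
- bot.get_obs(): the state, without advancing time (a new reading comes with each control period).
- vision.get_image(name): name is "scene" or "top" or "wrist"; returns a dict with "pixels" (480x640x3 uint8, red, green, blue), "mtx" (3x3 intrinsics, pixels), "rvec" (rotation vector, rad) and "tvec" (3), from world to camera coordinates, as OpenCV has them. Camera axes: x right, y down, z forward; pixel columns grow to the right and rows downward; lengths in m; the calibration is good to about 2 mm. A picture is of the moment at which its call begins. There is no depth.
- bot.hand_in(): hands the job in; it is judged then, once.
The state is a dict: "time": time; "joint_pos": joint angles; "joint_vel": joint speeds; "joint_torque": joint torques, N m; "position": TCP position; "tcp_rot": TCP orientation; "ft_force": force on the tool from outside, world axes, zero at the start; "moment": the same for the moment, N m; "grip_width": finger opening in m; "gripper_force": force on a finger pad.
Only numpy, scipy, OpenCV 4.12 (cv2) and the standard library are available. Lean on these libraries where they do the work, as an engineer would, in place of code of your own. Each camera call takes 0.05 s, during which the arm holds its last target. There are 200 camera calls.

## Working session

There is one attempt and no reset: what is moved stays moved. The work goes in short steps, Python scripts to look and compute and a shell command to move; the robot and the scene stay as the last step left them, time stands still between calls to the robot, and variables do not carry over. Pictures are saved under pics/ and viewed, at most 14 in all, crops included, and the job is handed in when it is done.

```bash
mkdir -p pics; ls; cat > h.py <<'E'
import numpy as np, cv2
from station import bot, vision
def grab(n,f=None):
    im=vision.get_image(n)
    if f: cv2.imwrite('pics/'+f,cv2.cvtColor(im['pixels'],cv2.COLOR_RGB2BGR))
    return im
def ray(im,uv):
    R=cv2.Rodrigues(np.array(im['rvec'],float))[0]; t=np.array(im['tvec'],float).ravel()
    d=R.T@np.linalg.inv(np.array(im['mtx']))@np.array([uv[0],uv[1],1.]); return -R.T@t,d
def onz(im,uv,z):
    c,d=ray(im,uv); return c+d*(z-c[2])/d[2]
def proj(im,p):
    return cv2.projectPoints(np.array(p,float).reshape(-1,1,3),np.array(im['rvec'],float),np.array(im['tvec'],float),np.array(im['mtx'],float),None)[0].reshape(-1,2)
E
python3 - <<'E'
from h import *
for n in('scene','top','wrist'):
    im=grab(n,n+'0.png'); c,d=ray(im,(320,240)); print(n,c.round(3),d.round(2),im['mtx'][0][0])
    np.save(n+'0.npy',im,allow_pickle=True)
o=bot.get_obs();print(o)
E
```

```text
pics
scene [-0.13  -0.614  0.468] [ 0.71  0.53 -0.47] 436.1234680347389
top [ 0.463 -0.13   0.957] [ 0.06 -0.01 -1.  ] 467.1382798720657
wrist [0.132 0.539 0.384] [ 0.27 -0.11 -0.96] 351.89036574124316
{'time': 0.15, 'joint_pos': array([ 1.10241003e+00,  3.51074077e-01,  1.65223079e+00, -1.65250394e-05,
        1.13910667e+00, -8.45937126e-02]), 'joint_vel': array([-4.72581537e-04, -9.64809666e-04, -1.54602246e-03,  1.03713735e-03,
        5.53615248e-05,  4.75834505e-04]), 'joint_torque': array([-2.20591733e-04, -4.97465265e+01, -2.85345501e+01,  6.99197827e-02,
        2.45214009e-02, -5.15372858e-05]), 'position': array([0.20583776, 0.50983997, 0.3023637 ]), 'tcp_rot': array([ 1.90717309e-01,  9.81644916e-01, -3.95938190e-04, -1.04551272e-04]), 'ft_force': array([ 0.16571108, -0.23344911,  0.0256984 ]), 'moment': array([0.0289139 , 0.00477799, 0.07907203]), 'gripper_force': 0.0, 'grip_width': 0.09325744094176676}
```

View pics/top0.png

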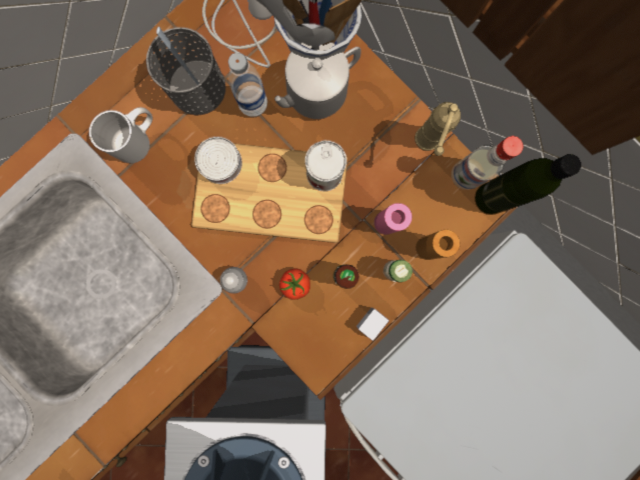

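View pics/scene0.png

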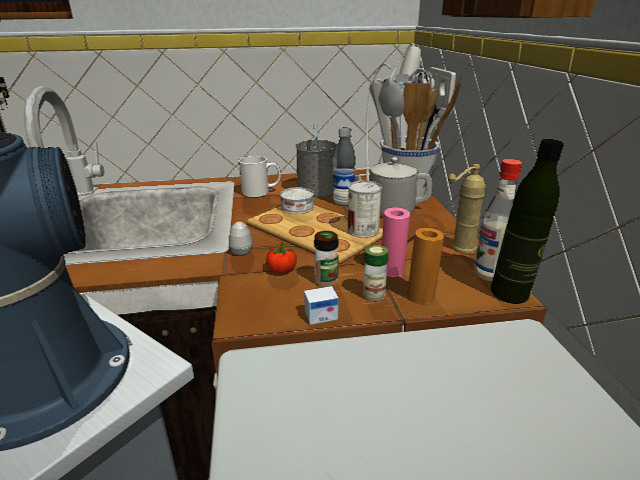

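The top picture shows the flat tin on the left at (218,160) and the tomato tin on the right at (325,163). So the brown jar's pad is the front right one at (319,219).

Grinder candidates in the top view:
- the brown tube at (445,243)
- the pink look-alike at (397,217)
- the brass mill with a crank at (440,125)

Jar candidates are the brown lid with a green mark at (346,276) and the green lid with a cream mark at (400,270). The carton is at (373,323). By the description I choose the plain brown (445,243), and I'll check it in one crop.

```bash
cat > meas.py <<'E'
from h import *
im=np.load('top0.npy',allow_pickle=True).item(); px=im['pixels']
cv2.imwrite('pics/crop1.png',cv2.resize(cv2.cvtColor(px[190:350,260:480],cv2.COLOR_RGB2BGR),None,fx=3.5,fy=3.5,interpolation=cv2.INTER_CUBIC))
hsv=cv2.cvtColor(px,cv2.COLOR_RGB2HSV)
for n,(u,v) in dict(pad=(267,214),padb=(272,167),wood=(240,220),counter=(360,240),grrim=(434,243),gr2=(445,232),hole=(445,243),green=(389,270),cream=(400,270),brown=(340,270),br2=(352,282),carton=(373,323),tomtin=(325,155),flat=(218,155)).items(): print(n,hsv[v-1:v+2,u-1:u+2].reshape(-1,3).mean(0).round())
E
python3 meas.py
```

```text
pad [ 13. 140. 214.]
padb [ 14. 140. 218.]
wood [ 21. 116. 229.]
counter [ 14. 170. 162.]
grrim [ 15. 179. 201.]
gr2 [ 15. 175. 218.]
hole [ 15. 179. 118.]
green [40. 76. 85.]
cream [ 22.  47. 221.]
brown [  7. 172.  90.]
br2 [  9. 174.  96.]
carton [  8.   6. 229.]
tomtin [ 20.  22. 221.]
flat [ 19.  22. 224.]
```

View pics/crop1.png

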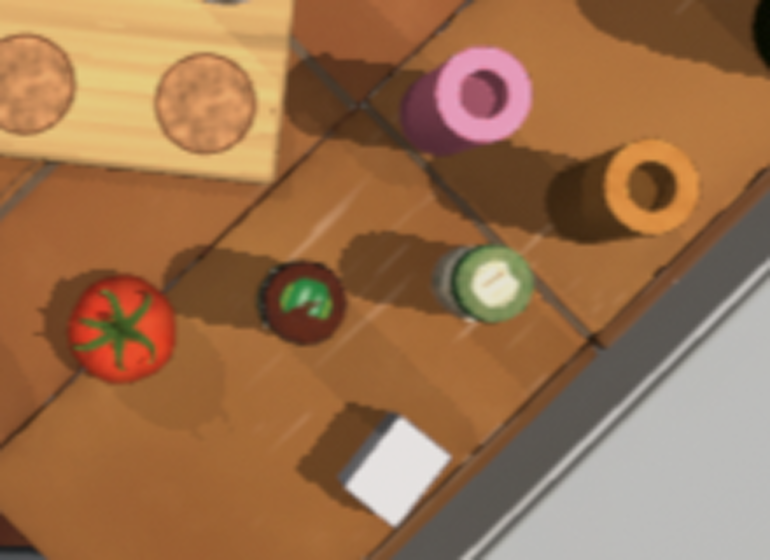

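The crop confirms the choices: plain brown grinder at top-view pixel (446,243), green lid with cream mark at (401,271), brown lid with green mark at (346,276), and carton top at about (373,324).

```bash
cat > meas.py <<'E'
from h import *
def blob(m,uv,r=30):
    m=m.astype(np.uint8); w=np.zeros_like(m); cv2.circle(w,uv,r,1,-1); m&=w
    cs=cv2.findContours(m,cv2.RETR_EXTERNAL,cv2.CHAIN_APPROX_NONE)[0]; return cv2.convexHull(max(cs,key=cv2.contourArea))
def run(im,show=True):
    hsv=cv2.cvtColor(im['pixels'],cv2.COLOR_RGB2HSV).astype(int); H,S,V=hsv[...,0],hsv[...,1],hsv[...,2]
    out={}
    for n,m,uv,z,r in [('grinder',(abs(H-15)<4)&(V>185),(446,243),.13,18),('green',((H>28)&(H<80)&(S>60))|((V>180)&(S<90)),(401,271),.097,15),
       ('brown',((H<11)|(H>170)|(H>35))&(S>60)&(V<125)|(H>35)&(H<90)&(S>90),(346,276),.101,15),('carton',(S<25)&(V>190),(373,324),.046,25),
       ('tomato_tin',(S<60)&(V>110),(326,159),.110,24),('flat',(S<60)&(V>110),(218,160),.04,27)]:
        c=blob(m,uv,r)
        if n=='carton':
            b=cv2.boxPoints(cv2.minAreaRect(c)); P=np.array([onz(im,q,z)[:2] for q in b]); e=[P[1]-P[0],P[2]-P[1]]
            print(n,P.mean(0).round(4),[(np.linalg.norm(k).round(4),np.degrees(np.arctan2(k[1],k[0])).round(1)) for k in e]); continue
        P=np.array([onz(im,q,z)[:2] for q in c[:,0]+0.0],np.float32); (x,y),rad=cv2.minEnclosingCircle(P)
        print(n,(round(x,4),round(y,4)),'dia',round(2*rad,4),P.min(0),P.max(0))
    D=[]
    for n,uv,xy in [('BM',(272,167),(47.5,0)),('FL',(216,208),(-47.5,105)),('FM',(267,214),(-47.5,0)),('FR',(319,219),(-47.5,-105))]:
        c=blob((H<18)&(S>110),uv,17); P=np.array([onz(im,q,.014)[:2] for q in c[:,0]+0.0],np.float32); p=cv2.minEnclosingCircle(P); D.append((xy,p[0])); print(n,np.round(p[0],4),round(2*p[1],4))
    a=np.array([d[0] for d in D])/1000; b=np.array([d[1] for d in D]); ac=a-a.mean(0); bc=b-b.mean(0)
    th=np.arctan2((ac[:,0]*bc[:,1]-ac[:,1]*bc[:,0]).sum(),(ac*bc).sum()); R=np.array([[np.cos(th),-np.sin(th)],[np.sin(th),np.cos(th)]]); o=b.mean(0)-R@a.mean(0)
    print('board',o,th)
    for n,p in dict(BM=(.0475,0),FM=(-.0475,0),FR=(-.0475,-.105),BL=(.0475,.105),BR=(.0475,-.105)).items(): print(n,(o+R@p).round(4))
if __name__=='__main__': run(np.load('top0.npy',allow_pickle=True).item())
E
python3 meas.py; python3 - <<'E'
from h import *
t=np.load('top0.npy',allow_pickle=True).item()
for n,uv,z in [('pink',(398,217),.13),('tomato',(295,284),.05),('timer',(233,280),.06),('brasstop',(452,107),.2)]: print(n,onz(t,uv,z).round(3))
E
```

```text
grinder (0.5131, -0.3637) dia 0.0478 [ 0.48948872 -0.38645968] [ 0.5359909 -0.3417787]
green (0.4617, -0.2886) dia 0.0436 [ 0.44244844 -0.31034118] [ 0.48127127 -0.26781428]
brown (0.4495, -0.1894) dia 0.0432 [ 0.42922744 -0.21069786] [ 0.4695985  -0.16844913]
carton [ 0.3566 -0.2472] [(np.float64(0.0487), np.float64(-36.9)), (np.float64(0.0347), np.float64(-126.4))]
tomato_tin (0.6569, -0.1462) dia 0.0798 [ 0.621628   -0.18364874] [ 0.69608545 -0.10823191]
flat (0.6719, 0.0658) dia 0.0963 [0.6278527  0.02149781] [0.71755075 0.11131615]
BM [ 0.6661 -0.0394] 0.0698
FL [0.5789 0.0712] 0.069
FM [ 0.5719 -0.031 ] 0.0647
FR [ 0.5609 -0.1364] 0.0639
board [ 0.61809013 -0.03587367] -0.0839931400489383
BM [ 0.6654 -0.0399]
FM [ 0.5708 -0.0319]
FR [ 0.5619 -0.1365]
BL [0.6742 0.0648]
BR [ 0.6566 -0.1445]
pink [ 0.557 -0.277  0.13 ]
tomato [ 0.431 -0.094  0.05 ]
timer [0.436 0.024 0.06 ]
brasstop [ 0.734 -0.351  0.2  ]
```

```bash
python3 -m handwheel '[{"delta_pos":[0,0,-0.06],"twist":0},{"delta_pos":[0,0,-0.06],"twist":0},{"delta_pos":[0,0,0],"twist":-0.128},{"delta_pos":[0,0,0],"twist":-0.128},{"delta_pos":[0,0,0],"twist":-0.128},{"delta_pos":[0,0,0],"twist":0}]' 0.075 25
```

```text
time: 0.9
position: [0.2059, 0.5099, 0.4225]
tcp_rot: [0.0, 1.0, -0.0, -0.0]
ft_force: [-0.4, 0.7, 0.6]
grip_width: 0.075
gripper_force: 0.0
```

```bash
python3 -m handwheel '[{"delta_pos":[-0.018,-0.05,0],"twist":0},{"delta_pos":[-0.018,-0.05,0],"twist":0},{"delta_pos":[-0.018,-0.05,0],"twist":0},{"delta_pos":[-0.018,-0.05,0],"twist":0},{"delta_pos":[-0.018,-0.05,0],"twist":0},{"delta_pos":[-0.018,-0.05,0],"twist":0},{"delta_pos":[-0.018,-0.05,0],"twist":0},{"delta_pos":[-0.018,-0.05,0],"twist":0},{"delta_pos":[-0.018,-0.05,0],"twist":0},{"delta_pos":[-0.018,-0.05,0],"twist":0}]'
python3 -m handwheel '[{"delta_pos":[-0.016,-0.047,0.02],"twist":0},{"delta_pos":[-0.016,-0.047,0.02],"twist":0},{"delta_pos":[-0.016,-0.047,0.02],"twist":0},{"delta_pos":[-0.016,-0.047,0.02],"twist":0},{"delta_pos":[-0.016,-0.047,0.02],"twist":0},{"delta_pos":[-0.016,-0.047,0.02],"twist":0},{"delta_pos":[-0.016,-0.047,0.01],"twist":0},{"delta_pos":[-0.015,-0.045,0.01],"twist":0},{"delta_pos":[0,0,0],"twist":0}]'
```

```text
time: 2.15
position: [0.3862, 0.0082, 0.4229]
tcp_rot: [0.002, 1.0, 0.0, 0.0]
ft_force: [0.7, 0.2, -1.2]
grip_width: 0.075
gripper_force: 0.0
time: 3.28
position: [0.513, -0.3661, 0.281]
tcp_rot: [0.003, 1.0, 0.001, -0.001]
ft_force: [0.1, 0.9, -1.2]
grip_width: 0.0751
gripper_force: 0.0
```

```bash
python3 - <<'E'
from h import *
grab('wrist','w1.png'); im=grab('wrist')
print(proj(im,[(.513,-.364,.13),(.557,-.277,.13),(.462,-.289,.097)]).round())
E
```

```text
[[322. 254.]
 [440. 310.]
 [422. 175.]]
```

View pics/w1.png

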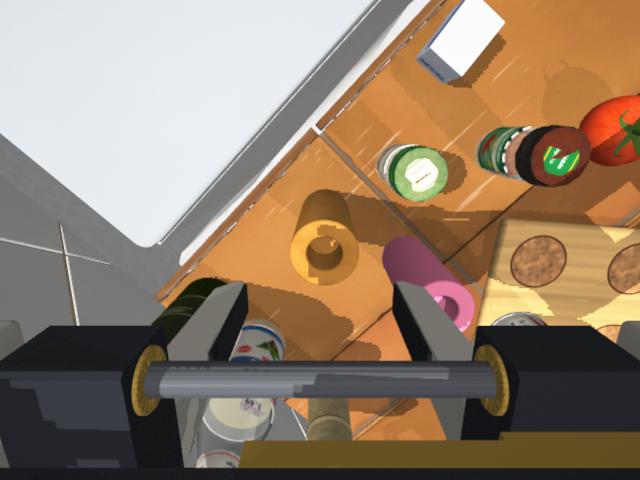

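The wrist view shows the grinder's top at (324,250) against a predicted (322,254), so it agrees within 3 mm. The pink one is at (445,305), and the open fingers clear both.

```bash
python3 -m handwheel '[{"delta_pos":[0.001,0.003,0.03],"twist":0},{"delta_pos":[0,0,0.03],"twist":0},{"delta_pos":[0,0,0.03],"twist":0},{"delta_pos":[0,0,0.021],"twist":0},{"delta_pos":[0,0,0],"twist":0}]'
python3 -m handwheel '[{"delta_pos":[0,0,0],"twist":0},{"delta_pos":[0,0,0],"twist":0},{"delta_pos":[0,0,0],"twist":0},{"delta_pos":[0,0,0],"twist":0},{"delta_pos":[0,0,0],"twist":0},{"delta_pos":[0,0,0],"twist":0}]' 0.03 25
```

```text
time: 4.0
position: [0.5117, -0.3596, 0.1711]
tcp_rot: [0.0, 1.0, 0.001, -0.001]
ft_force: [1.2, 0.8, -0.2]
grip_width: 0.0746
gripper_force: 0.0
time: 4.75
position: [0.5123, -0.3612, 0.1724]
tcp_rot: [-0.0, 1.0, -0.0, 0.0]
ft_force: [0.1, 0.9, 6.5]
grip_width: 0.0486
gripper_force: 25.0
```

```bash
python3 -m handwheel '[{"delta_pos":[0,0,-0.02],"twist":0},{"delta_pos":[0,0,-0.05],"twist":0},{"delta_pos":[0,0,-0.05],"twist":0},{"delta_pos":[0,0,-0.05],"twist":0},{"delta_pos":[-0.019,0.04,0],"twist":0},{"delta_pos":[-0.019,0.04,0],"twist":0},{"delta_pos":[-0.019,0.04,0],"twist":0},{"delta_pos":[-0.019,0.04,0],"twist":0},{"delta_pos":[-0.019,0.04,0],"twist":0},{"delta_pos":[-0.019,0.04,0],"twist":0}]'
python3 -m handwheel '[{"delta_pos":[-0.019,0.04,0],"twist":0},{"delta_pos":[-0.019,0.04,0],"twist":0},{"delta_pos":[0,0,0],"twist":0},{"delta_pos":[0,0,0],"twist":0}]'
```

```text
time: 6.0
position: [0.6263, -0.1195, 0.3427]
tcp_rot: [-0.0, 1.0, -0.0, 0.0]
ft_force: [0.8, -0.6, -1.8]
grip_width: 0.0485
gripper_force: 25.0
time: 6.5
position: [0.6637, -0.0412, 0.3422]
tcp_rot: [-0.0, 1.0, -0.0, -0.0]
ft_force: [-0.4, -0.4, -2.2]
grip_width: 0.0483
gripper_force: 25.0
```

```bash
python3 - <<'E'
from h import *
im=grab('wrist','w2.png')
print(proj(im,[(.5708,-.0319,.014),(.5619,-.1365,.014),(.6566,-.1445,.124),(.58,.0726,.014),(.6742,.0648,.054)]).round())
E
```

```text
[[329. 122.]
 [234. 114.]
 [203. 221.]
 [423. 131.]
 [419. 222.]]
```

View pics/w2.png

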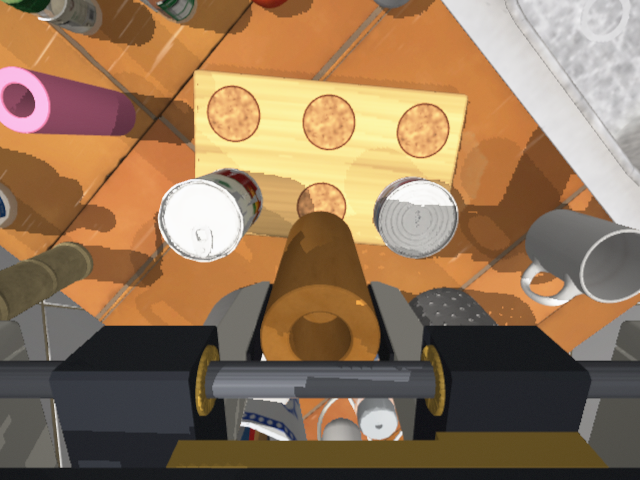

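The wrist view shows the front pads at (329,122), (234,114) and (423,131), which is where I predicted them. The back middle pad at (322,203) is free below the grinder, so I'll lower it.

```bash
python3 -m handwheel '[{"delta_pos":[-0.002,0.001,0.04],"twist":0},{"delta_pos":[0,0,0.04],"twist":0},{"delta_pos":[0,0,0.04],"twist":0},{"delta_pos":[0,0,0.02],"twist":0},{"delta_pos":[0,0,0.01],"twist":0},{"delta_pos":[0,0,0],"twist":0},{"delta_pos":[0,0,0.003],"twist":0},{"delta_pos":[0,0,0],"twist":0},{"delta_pos":[0,0,0],"twist":0}]'
```

```text
time: 7.68
position: [0.6662, -0.0399, 0.1892]
tcp_rot: [-0.0, 1.0, -0.0, 0.0]
ft_force: [0.3, -0.1, -1.0]
grip_width: 0.0485
gripper_force: 25.0
```

```bash
python3 -m handwheel '[{"delta_pos":[0,0,0.002],"twist":0},{"delta_pos":[0,0,0.0],"twist":0},{"delta_pos":[0,0,0],"twist":0}]'; python3 -m handwheel '[{"delta_pos":[0,0,0.001],"twist":0},{"delta_pos":[0,0,0.0],"twist":0},{"delta_pos":[0,0,0],"twist":0}]'
```

```text
time: 8.05
position: [0.666, -0.0399, 0.1867]
tcp_rot: [-0.0, 1.0, -0.0, -0.0]
ft_force: [0.9, -0.1, -2.2]
grip_width: 0.0482
gripper_force: 25.0
time: 8.43
position: [0.6662, -0.0399, 0.1864]
tcp_rot: [-0.0, 1.0, -0.0, 0.0]
ft_force: [-2.2, -0.0, 6.3]
grip_width: 0.0484
gripper_force: 25.0
```

Contact at 6 N. I'll release and rise, then go for the brown jar.

```bash
python3 -m handwheel '[{"delta_pos":[0,0,0],"twist":0},{"delta_pos":[0,0,0],"twist":0},{"delta_pos":[0,0,0],"twist":0},{"delta_pos":[0,0,-0.02],"twist":0},{"delta_pos":[0,0,-0.05],"twist":0},{"delta_pos":[0,0,-0.05],"twist":0},{"delta_pos":[0,0,-0.03],"twist":0}]' 0.068
python3 -m handwheel '[{"delta_pos":[0.036,-0.025,0],"twist":0},{"delta_pos":[0.036,-0.025,0],"twist":0},{"delta_pos":[0.036,-0.025,0],"twist":0},{"delta_pos":[0.036,-0.025,0],"twist":0},{"delta_pos":[0.036,-0.025,0],"twist":0},{"delta_pos":[0.036,-0.025,0.03],"twist":0},{"delta_pos":[0,0,0.03],"twist":0},{"delta_pos":[0,0,0],"twist":0},{"delta_pos":[0,0,0],"twist":0}]'
python3 - <<'E'
from h import *
im=grab('wrist','w3.png'); t=grab('top')
print(proj(im,[(.4495,-.1894,.101),(.462,-.289,.097)]).round())
hsv=cv2.cvtColor(t['pixels'],cv2.COLOR_RGB2HSV).astype(int); P=proj(t,[(.6654,-.0399,.144)])[0].round().astype(int);print(P)
cv2.imwrite('pics/t3.png',cv2.resize(cv2.cvtColor(t['pixels'][120:260,170:370],cv2.COLOR_RGB2BGR),None,fx=3,fy=3))
E
```

```text
time: 9.3
position: [0.6663, -0.0399, 0.3403]
tcp_rot: [-0.0, 1.0, -0.0, 0.002]
ft_force: [0.5, 0.1, -1.4]
grip_width: 0.0677
gripper_force: 0.0
time: 10.42
position: [0.4508, -0.19, 0.2774]
tcp_rot: [-0.0, 1.0, -0.0, 0.001]
ft_force: [0.5, 0.1, -0.8]
grip_width: 0.0681
gripper_force: 0.0
[[322. 241.]
 [196. 255.]]
[266 151]
```

View pics/w3.png

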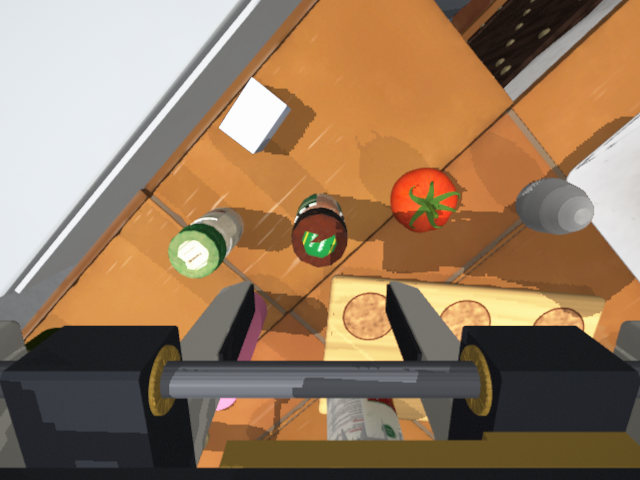

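Brown lid at (320,237) against a predicted (322,241), and green lid at (196,251), so both are fine.

```bash
python3 -m handwheel '[{"delta_pos":[0.002,0,0.04],"twist":0},{"delta_pos":[0,0,0.04],"twist":0},{"delta_pos":[0,0,0.03],"twist":0},{"delta_pos":[0,0,0.022],"twist":0},{"delta_pos":[0,0,0],"twist":0},{"delta_pos":[0,0,0],"twist":0}]'
python3 -m handwheel '[{"delta_pos":[0,0,0],"twist":0},{"delta_pos":[0,0,0],"twist":0},{"delta_pos":[0,0,0],"twist":0},{"delta_pos":[0,0,0],"twist":0},{"delta_pos":[0,0,0],"twist":0},{"delta_pos":[0,0,0],"twist":0}]' 0.025 20
```

```text
time: 11.28
position: [0.4487, -0.1901, 0.1449]
tcp_rot: [-0.0, 1.0, -0.0, 0.001]
ft_force: [-0.3, -0.8, 0.3]
grip_width: 0.0678
gripper_force: 0.0
time: 12.02
position: [0.4483, -0.1901, 0.144]
tcp_rot: [-0.0, 1.0, -0.0, 0.0]
ft_force: [-0.1, 0.8, 6.2]
grip_width: 0.044
gripper_force: 20.0
```

View pics/t3.png

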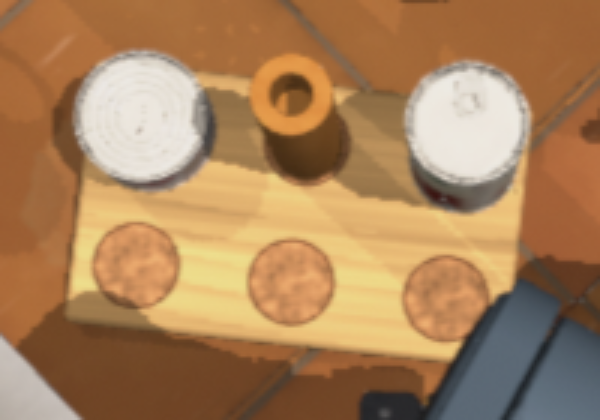

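The top crop shows the grinder standing centred on the middle back pad, its top at (267,152) against a predicted (266,151). The brown jar is gripped, so I'll move it to the front right pad.

```bash
python3 -m handwheel '[{"delta_pos":[0,0,-0.02],"twist":0},{"delta_pos":[0,0,-0.04],"twist":0},{"delta_pos":[0,0,-0.04],"twist":0},{"delta_pos":[-0.0284,0.0134,0],"twist":0},{"delta_pos":[-0.0284,0.0134,0],"twist":0},{"delta_pos":[-0.0284,0.0134,0],"twist":0},{"delta_pos":[-0.0284,0.0134,0],"twist":0},{"delta_pos":[0,0,0],"twist":0},{"delta_pos":[0,0,0],"twist":0}]'
```

```text
time: 13.15
position: [0.5609, -0.1364, 0.2433]
tcp_rot: [-0.0, 1.0, 0.0, -0.001]
ft_force: [0.0, 0.3, -0.4]
grip_width: 0.044
gripper_force: 20.0
```

```bash
python3 -m handwheel '[{"delta_pos":[-0.001,0,0.04],"twist":0},{"delta_pos":[0,0,0.03],"twist":0},{"delta_pos":[0,0,0.012],"twist":0},{"delta_pos":[0,0,0],"twist":0},{"delta_pos":[0,0,0],"twist":0},{"delta_pos":[0,0,0.002],"twist":0},{"delta_pos":[0,0,0],"twist":0},{"delta_pos":[0,0,0],"twist":0}]'; python3 -m handwheel '[{"delta_pos":[0,0,0.001],"twist":0},{"delta_pos":[0,0,0.0],"twist":0},{"delta_pos":[0,0,0],"twist":0}]'
```

```text
time: 14.15
position: [0.5627, -0.1363, 0.1599]
tcp_rot: [-0.0, 1.0, -0.0, 0.0]
ft_force: [0.0, -1.2, -0.6]
grip_width: 0.0442
gripper_force: 20.0
time: 14.52
position: [0.5626, -0.1363, 0.1587]
tcp_rot: [-0.0, 1.0, 0.0, -0.0]
ft_force: [-0.1, 0.9, -1.0]
grip_width: 0.0438
gripper_force: 20.0
```

```bash
python3 -m handwheel '[{"delta_pos":[0,0,0.001],"twist":0},{"delta_pos":[0,0,0.0],"twist":0},{"delta_pos":[0,0,0],"twist":0}]'; python3 -m handwheel '[{"delta_pos":[0,0,0.0005],"twist":0},{"delta_pos":[0,0,0.0],"twist":0},{"delta_pos":[0,0,0],"twist":0}]'
```

```text
time: 14.9
position: [0.5628, -0.1364, 0.1581]
tcp_rot: [-0.0, 1.0, -0.0, 0.0]
ft_force: [-1.3, 0.4, 5.4]
grip_width: 0.0436
gripper_force: 20.0
time: 15.28
position: [0.5629, -0.1364, 0.1581]
tcp_rot: [-0.0, 1.0, -0.0, 0.0]
ft_force: [-1.8, 0.0, 10.5]
grip_width: 0.0436
gripper_force: 20.0
```

```bash
python3 -m handwheel '[{"delta_pos":[0,0,0],"twist":0},{"delta_pos":[0,0,0],"twist":0},{"delta_pos":[0,0,0],"twist":0},{"delta_pos":[0,0,-0.02],"twist":0},{"delta_pos":[0,0,-0.05],"twist":0},{"delta_pos":[0,0,-0.04],"twist":0}]' 0.065
python3 -m handwheel '[{"delta_pos":[0.0253,-0.038,0],"twist":0},{"delta_pos":[0.0253,-0.038,0],"twist":0},{"delta_pos":[0.0253,-0.038,0],"twist":0},{"delta_pos":[0.0253,-0.038,0],"twist":0},{"delta_pos":[0,0,0],"twist":0},{"delta_pos":[0,0,0],"twist":0}]'
python3 - <<'E'
from h import *
im=grab('wrist'); p=proj(im,[(.4617,-.2886,.097)])[0];print(p)
h=cv2.cvtColor(im['pixels'],cv2.COLOR_RGB2HSV); m=cv2.inRange(h,(30,70,40),(85,255,255)); w=np.zeros_like(m); cv2.circle(w,tuple(int(a) for a in p),45,255,-1)
c=max(cv2.findContours(cv2.morphologyEx(m&w,cv2.MORPH_CLOSE,np.ones((15,15))),cv2.RETR_EXTERNAL,cv2.CHAIN_APPROX_NONE)[0],key=cv2.contourArea)
(u,v),r=cv2.minEnclosingCircle(c); print(u,v,r,onz(im,(u,v),.097))
E
```

```text
time: 16.02
position: [0.5627, -0.1364, 0.2688]
tcp_rot: [-0.0, 1.0, -0.0, 0.0]
ft_force: [-0.5, -0.2, -0.8]
grip_width: 0.0651
gripper_force: 0.0
time: 16.77
position: [0.4616, -0.2881, 0.2671]
tcp_rot: [0.0, 1.0, 0.0, -0.0]
ft_force: [-0.0, 0.1, -0.7]
grip_width: 0.0651
gripper_force: 0.0
[320.59782934 245.70250429]
316.5494689941406 241.9902801513672 28.535207748413086 [ 0.45878644 -0.2916267   0.097     ]
```

```bash
python3 -m handwheel '[{"delta_pos":[0.001,-0.002,0.04],"twist":0},{"delta_pos":[0,0,0.04],"twist":0},{"delta_pos":[0,0,0.03],"twist":0},{"delta_pos":[0,0,0.016],"twist":0},{"delta_pos":[0,0,0],"twist":0},{"delta_pos":[0,0,0],"twist":0}]'
python3 -m handwheel '[{"delta_pos":[0,0,0],"twist":0},{"delta_pos":[0,0,0],"twist":0},{"delta_pos":[0,0,0],"twist":0},{"delta_pos":[0,0,0],"twist":0},{"delta_pos":[0,0,0],"twist":0},{"delta_pos":[0,0,0],"twist":0}]' 0.025 20
```

```text
time: 17.58
position: [0.4611, -0.2905, 0.1423]
tcp_rot: [-0.0, 1.0, -0.001, 0.001]
ft_force: [-0.2, 0.2, 0.2]
grip_width: 0.0647
gripper_force: 0.0
time: 18.32
position: [0.4606, -0.2904, 0.1415]
tcp_rot: [-0.0, 1.0, -0.0, 0.0]
ft_force: [-0.4, 1.3, 4.9]
grip_width: 0.0409
gripper_force: 20.0
```

```bash
python3 -m handwheel '[{"delta_pos":[0,0,-0.02],"twist":0},{"delta_pos":[0,0,-0.06],"twist":0},{"delta_pos":[0,0,-0.06],"twist":0},{"delta_pos":[-0.0184,0.0431,0],"twist":0},{"delta_pos":[-0.0184,0.0431,0],"twist":0},{"delta_pos":[-0.0184,0.0431,0],"twist":0},{"delta_pos":[-0.0184,0.0431,0],"twist":0},{"delta_pos":[-0.0184,0.0431,0],"twist":0},{"delta_pos":[-0.0184,0.0431,0],"twist":0},{"delta_pos":[0,0,0],"twist":0}]'
python3 -m handwheel '[{"delta_pos":[0,0,0.02],"twist":0},{"delta_pos":[0,0,0],"twist":0},{"delta_pos":[0,0,0],"twist":0}]'
```

```text
time: 19.58
position: [0.5713, -0.0294, 0.2807]
tcp_rot: [-0.002, 1.0, 0.0, -0.0]
ft_force: [-0.1, -1.0, -0.5]
grip_width: 0.041
gripper_force: 20.0
time: 19.95
position: [0.5708, -0.0324, 0.2617]
tcp_rot: [0.0, 1.0, -0.0, 0.0]
ft_force: [0.3, 0.1, -0.7]
grip_width: 0.0407
gripper_force: 20.0
```

```bash
python3 -m handwheel '[{"delta_pos":[0,0,0.045],"twist":0},{"delta_pos":[0,0,0.04],"twist":0},{"delta_pos":[0,0,0.018],"twist":0},{"delta_pos":[0,0,0],"twist":0},{"delta_pos":[0,0,0],"twist":0},{"delta_pos":[0,0,0.002],"twist":0},{"delta_pos":[0,0,0],"twist":0},{"delta_pos":[0,0,0],"twist":0}]'; python3 -m handwheel '[{"delta_pos":[0,0,0.001],"twist":0},{"delta_pos":[0,0,0.0],"twist":0},{"delta_pos":[0,0,0],"twist":0}]'
```

```text
time: 20.95
position: [0.5709, -0.0317, 0.1565]
tcp_rot: [-0.0, 1.0, -0.0, 0.0]
ft_force: [-0.5, -0.6, -0.7]
grip_width: 0.0409
gripper_force: 20.0
time: 21.32
position: [0.571, -0.0318, 0.1555]
tcp_rot: [-0.0, 1.0, -0.0, 0.0]
ft_force: [-0.7, -0.7, 3.6]
grip_width: 0.0407
gripper_force: 20.0
```

```bash
python3 -m handwheel '[{"delta_pos":[0,0,0.0005],"twist":0},{"delta_pos":[0,0,0],"twist":0},{"delta_pos":[0,0,0],"twist":0},{"delta_pos":[0,0,-0.02],"twist":0},{"delta_pos":[0,0,-0.05],"twist":0},{"delta_pos":[0,0,-0.05],"twist":0}]' 0.065
python3 -m handwheel '[{"delta_pos":[0.0357,-0.0359,0],"twist":0},{"delta_pos":[0.0357,-0.0359,0],"twist":0},{"delta_pos":[0.0357,-0.0359,0],"twist":0},{"delta_pos":[0.0357,-0.0359,0],"twist":0},{"delta_pos":[0.0357,-0.0359,0],"twist":0},{"delta_pos":[0.0357,-0.0359,0],"twist":0},{"delta_pos":[0,0,0.03],"twist":0},{"delta_pos":[0,0,0],"twist":0},{"delta_pos":[0,0,0],"twist":0}]'
python3 - <<'E'
from h import *
im=grab('wrist','w4.png'); p=proj(im,[(.3566,-.2472,.046)])[0];print(p)
h=cv2.cvtColor(im['pixels'],cv2.COLOR_RGB2HSV); m=cv2.inRange(h,(0,0,190),(179,30,255)); w=np.zeros_like(m); cv2.circle(w,tuple(int(a) for a in p),55,255,-1)
c=max(cv2.findContours(m&w,cv2.RETR_EXTERNAL,cv2.CHAIN_APPROX_NONE)[0],key=cv2.contourArea)
b=cv2.boxPoints(cv2.minAreaRect(c)); P=np.array([onz(im,q,.046)[:2] for q in b]); print(P.mean(0),[(np.linalg.norm(k).round(4),np.degrees(np.arctan2(k[1],k[0])).round(1)) for k in (P[1]-P[0],P[2]-P[1])])
E
```

```text
time: 22.08
position: [0.5706, -0.0317, 0.2759]
tcp_rot: [-0.0, 1.0, 0.0, -0.0]
ft_force: [0.8, 0.5, -0.3]
grip_width: 0.0652
gripper_force: 0.0
time: 23.2
position: [0.3571, -0.2471, 0.2454]
tcp_rot: [-0.0, 1.0, -0.0, 0.0]
ft_force: [0.1, 0.6, 0.3]
grip_width: 0.0653
gripper_force: 0.0
[321.06168392 234.24556772]
[ 0.35667136 -0.24846498] [(np.float64(0.0499), np.float64(142.5)), (np.float64(0.0358), np.float64(52.2))]
```

View pics/w4.png

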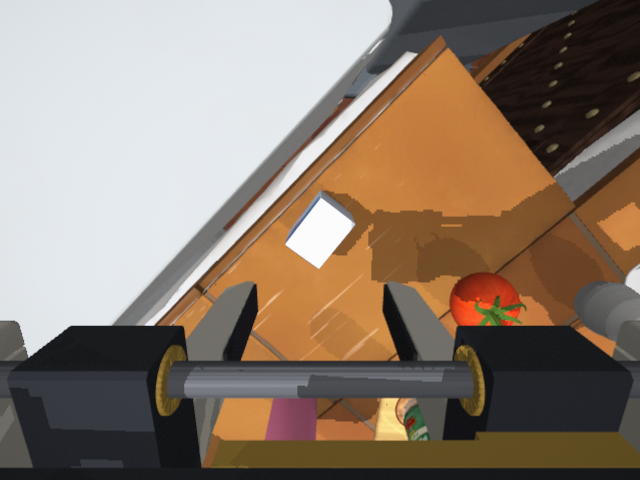

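The carton's top is at (321,231) with its short side at about 53°. The white appliance's edge runs close by on the left, so I'll triangulate its height before lowering the body beside it.

```bash
python3 - <<'E'
from h import *
t=np.load('top0.npy',allow_pickle=True).item(); s=np.load('scene0.npy',allow_pickle=True).item()
for a,b in [((342,400),(220,357)),((518,234),(543,322))]:
    c1,d1=ray(t,a);c2,d2=ray(s,b); k=np.linalg.lstsq(np.c_[d1,-d2],c2-c1,rcond=None)[0]; print(c1+d1*k[0],c2+d2*k[1])
E
```

```text
[ 0.19650372 -0.19319354 -0.0052324 ] [ 0.1854015  -0.18248976 -0.00285786]
[ 0.54257943 -0.54742137  0.00241262] [ 0.5481156 -0.5614372  0.0089985]
```

The appliance is level with the counter, so there is no hazard. I'll twist and descend.

```bash
python3 -m handwheel '[{"delta_pos":[0.0005,-0.001,0],"twist":0.161},{"delta_pos":[0,0,0],"twist":0.161},{"delta_pos":[0,0,0],"twist":0.161},{"delta_pos":[0,0,0],"twist":0.161},{"delta_pos":[0,0,0.045],"twist":0},{"delta_pos":[0,0,0.045],"twist":0},{"delta_pos":[0,0,0.036],"twist":0},{"delta_pos":[0,0,0.02],"twist":0},{"delta_pos":[0,0,0],"twist":0},{"delta_pos":[0,0,0],"twist":0}]'
python3 -m handwheel '[{"delta_pos":[0,0,0],"twist":0},{"delta_pos":[0,0,0],"twist":0},{"delta_pos":[0,0,0],"twist":0},{"delta_pos":[0,0,0],"twist":0},{"delta_pos":[0,0,0],"twist":0},{"delta_pos":[0,0,0],"twist":0},{"delta_pos":[0,0,0],"twist":0}]' 0.02 8
```

```text
time: 24.5
position: [0.3568, -0.2484, 0.0998]
tcp_rot: [0.316, 0.949, -0.0, 0.001]
ft_force: [0.9, -0.5, 0.1]
grip_width: 0.065
gripper_force: 0.0
time: 25.38
position: [0.3562, -0.2483, 0.099]
tcp_rot: [0.316, 0.949, -0.0, 0.0]
ft_force: [-0.4, 1.1, 6.5]
grip_width: 0.0365
gripper_force: 8.0
```

```bash
python3 -m handwheel '[{"delta_pos":[0,0,-0.02],"twist":0},{"delta_pos":[0,0,-0.05],"twist":0},{"delta_pos":[0,0,-0.06],"twist":0},{"delta_pos":[0,0,-0.05],"twist":0},{"delta_pos":[-0.008,0.0546,0],"twist":0},{"delta_pos":[-0.008,0.0546,0],"twist":0},{"delta_pos":[-0.008,0.0546,0],"twist":0},{"delta_pos":[-0.008,0.0546,0],"twist":0},{"delta_pos":[-0.008,0.0546,0],"twist":0},{"delta_pos":[-0.008,0.0546,0],"twist":0}]'
python3 -m handwheel '[{"delta_pos":[-0.008,0.0546,0],"twist":0},{"delta_pos":[-0.008,0.0546,0],"twist":0},{"delta_pos":[0,0,0],"twist":0.157},{"delta_pos":[0,0,0],"twist":0.157},{"delta_pos":[0,0,0],"twist":0},{"delta_pos":[0,0,0],"twist":0}]'
python3 - <<'E'
from h import *
im=grab('wrist','w5.png'); print(bot.get_obs()['tcp_rot'])
print(proj(im,[(.669,.063,.054),(.6654,-.0399,.144)]).round())
E
```

```text
time: 26.62
position: [0.5922, -0.0134, 0.2785]
tcp_rot: [0.316, 0.949, -0.0, -0.0]
ft_force: [0.1, -0.9, -1.0]
grip_width: 0.0365
gripper_force: 8.0
time: 27.38
position: [0.6694, 0.0627, 0.2786]
tcp_rot: [0.459, 0.888, -0.0, -0.0]
ft_force: [0.7, 0.2, -0.4]
grip_width: 0.037
gripper_force: 8.0
[ 4.59633190e-01  8.88108847e-01 -2.58540144e-05 -7.78858490e-05]
[[319. 226.]
 [233. 368.]]
```

View pics/w5.png

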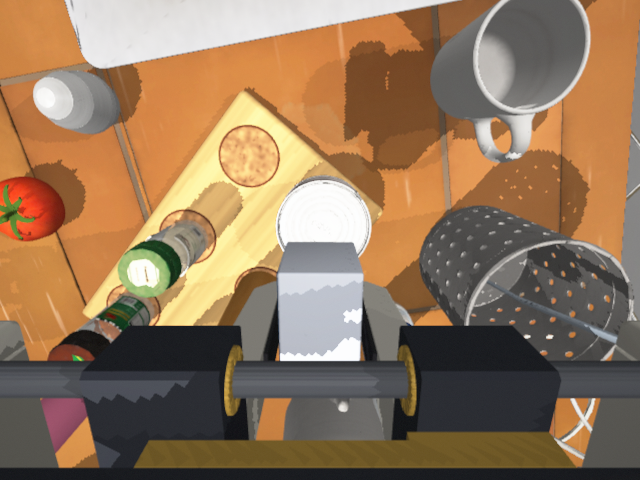

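The wrist view shows the carton held level over the flat tin, whose centre is at (323,225) against a predicted (319,226). The strainer's rim at (550,308) is the nearest obstacle, so I'll triangulate it.

```bash
python3 - <<'E'
from h import *
t=np.load('top0.npy',allow_pickle=True).item(); s=grab('wrist')
# rim left/near edges seen in both: rim centre; bottle cap
for a,b in [((189,63),(550,308))]:
    c1,d1=ray(t,a);c2,d2=ray(s,b); k=np.linalg.lstsq(np.c_[d1,-d2],c2-c1,rcond=None)[0]; print(c1+d1*k[0],c2+d2*k[1])
print(onz(s,(323,225),.054)); print('body end px',proj(s,[(.6694+.094*.819-.0375*.574,.0627+.094*.574+.0375*.819,.153),(.6694+.094*.819+.0375*.574,.0627+.094*.574-.0375*.819,.153)]))
E
```

```text
[0.8373088  0.11192005 0.10433526] [0.84587506 0.12532656 0.11191156]
[0.67100134 0.06587064 0.054     ]
body end px [[476.99086776 207.85540649]
 [461.91365021 319.83574791]]
```

```bash
python3 -m handwheel '[{"delta_pos":[0.0006,0.0017,0.05],"twist":0},{"delta_pos":[0,0,0.04],"twist":0},{"delta_pos":[0,0,0.025],"twist":0},{"delta_pos":[0,0,0.008],"twist":0},{"delta_pos":[0,0,0],"twist":0},{"delta_pos":[0,0,0],"twist":0}]'; python3 -m handwheel '[{"delta_pos":[0,0,0.0015],"twist":0},{"delta_pos":[0,0,0],"twist":0},{"delta_pos":[0,0,0],"twist":0}]'; python3 -m handwheel '[{"delta_pos":[0,0,0.001],"twist":0},{"delta_pos":[0,0,0],"twist":0},{"delta_pos":[0,0,0],"twist":0}]'
```

```text
time: 28.22
position: [0.6712, 0.0642, 0.1572]
tcp_rot: [0.461, 0.888, 0.001, 0.001]
ft_force: [-0.4, -0.5, 0.4]
grip_width: 0.0367
gripper_force: 8.0
time: 28.6
position: [0.6706, 0.0642, 0.1544]
tcp_rot: [0.461, 0.888, 0.0, 0.0]
ft_force: [-0.1, -0.4, -0.8]
grip_width: 0.0365
gripper_force: 8.0
time: 28.98
position: [0.6706, 0.0642, 0.1532]
tcp_rot: [0.461, 0.888, -0.0, -0.0]
ft_force: [0.4, -0.6, 0.2]
grip_width: 0.0367
gripper_force: 8.0
```

```bash
python3 -m handwheel '[{"delta_pos":[0,0,0.0007],"twist":0},{"delta_pos":[0,0,0],"twist":0},{"delta_pos":[0,0,0],"twist":0}]'; python3 -m handwheel '[{"delta_pos":[0,0,0],"twist":0},{"delta_pos":[0,0,0],"twist":0},{"delta_pos":[0,0,0],"twist":0},{"delta_pos":[0,0,-0.015],"twist":0},{"delta_pos":[0,0,-0.05],"twist":0},{"delta_pos":[0,0,-0.06],"twist":0},{"delta_pos":[0,0,-0.06],"twist":0},{"delta_pos":[0,0,0],"twist":0}]' 0.06
python3 -m handwheel '[{"delta_pos":[-0.03,-0.05,0],"twist":0},{"delta_pos":[0.0,-0.06,0],"twist":0},{"delta_pos":[0,-0.06,0],"twist":0},{"delta_pos":[0,-0.06,0],"twist":0},{"delta_pos":[0,-0.06,0],"twist":0},{"delta_pos":[0,0,0],"twist":0},{"delta_pos":[0,0,0],"twist":0}]'
python3 - <<'E'
from h import *
t=grab('top'); s=grab('scene')
a=cv2.resize(t['pixels'][110:260,170:370],(600,450)); b=cv2.resize(s['pixels'][170:290,220:420],(750,450))
cv2.imwrite('pics/f1.png',cv2.cvtColor(a,cv2.COLOR_RGB2BGR)); cv2.imwrite('pics/f2.png',cv2.cvtColor(b,cv2.COLOR_RGB2BGR))
print((proj(t,[(.669,.064,.1),(.6654,-.0399,.144),(.5708,-.0319,.111),(.5619,-.1365,.115)])-[170,110])*3)
E
```

```text
time: 29.35
position: [0.6706, 0.0642, 0.153]
tcp_rot: [0.461, 0.888, 0.0, 0.0]
ft_force: [-2.0, 0.4, 4.7]
grip_width: 0.0367
gripper_force: 8.0
time: 30.35
position: [0.6716, 0.0643, 0.3443]
tcp_rot: [0.461, 0.888, 0.002, 0.004]
ft_force: [0.1, 0.4, -0.9]
grip_width: 0.06
gripper_force: 0.0
time: 31.22
position: [0.4509, -0.1271, 0.3377]
tcp_rot: [0.461, 0.887, 0.0, 0.0]
ft_force: [0.2, 0.1, -0.3]
grip_width: 0.0599
gripper_force: 0.0
[[126.22702209 131.31934671]
 [287.17133333 123.77132217]
 [274.91842978 291.26852237]
 [447.15595434 309.49626605]]
```

View pics/f1.png

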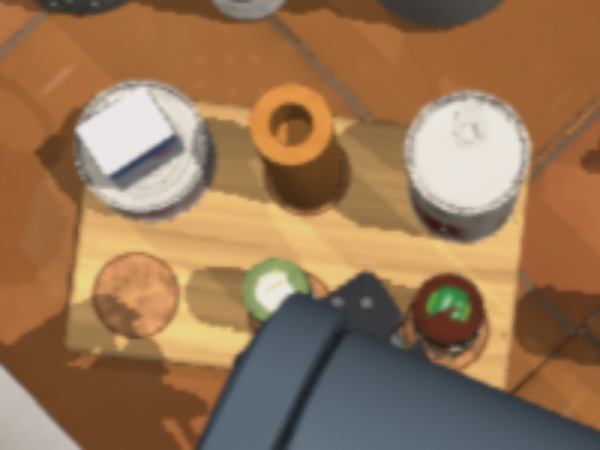

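View pics/f2.png

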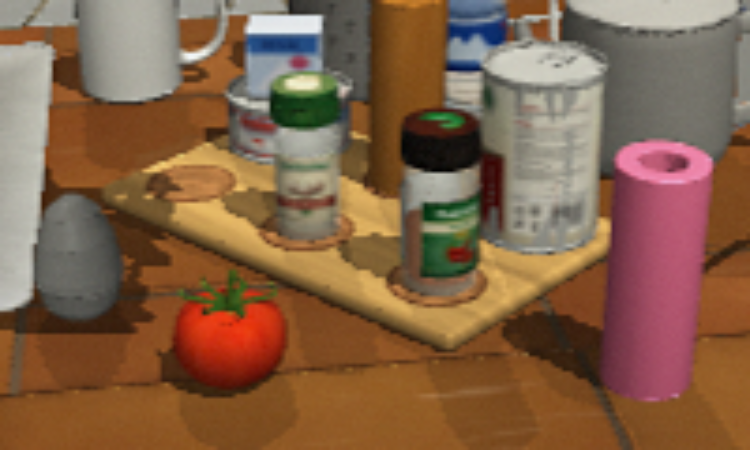

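The final top and scene crops show the grinder, green jar and brown jar upright on their pads. The carton is centred on the flat tin, its top at crop pixel (127,133) against an expected (126,131).

```bash
python3 -c "
from station import bot
print(bot.hand_in())"
```

```text
the job is handed in; nothing more can be done
None
```

I handed the job in at about 31 s; the hand-in returned no verdict, but the last pictures show the grinder, both jars and the carton upright and centred where asked, with the tins, tomato and timer left where they were.

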